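# Clear and start the gap readout, then hold the probe centred in the guide bridge

### The arm

A 6-joint arm with a two-finger parallel gripper is mounted at the origin on the work surface. World frame = base frame: x ahead of the robot, y to its left, z up, the work surface at z = 0. Lengths are in m, angles in rad, forces in N, time in s.
With the tool pointing down it reaches from about 0.375 to 0.75 m from the base axis. Payload 9 kg.
Tool frame: the origin (TCP) lies at the very end of the fingers, on their centre line; the grasp point (between the pads) lies 19 mm behind it; x points along the fingers, y is the direction in which the jaws open and shut, and the axes are right-handed (so a half turn about x gives the same grasp; the last joint's range is limited). The gripper opens to 85 mm and grips with 20 to 120 N. Pads are 22 mm wide; open, the fingers measure 114 mm over their backs; the gripper's body (76 mm by 85 mm) begins 54 mm behind the grasp point. The pads swing forward as they close: fully open they stand 13 mm farther back than shut.
Start: joints at [-1.454, 0.104, 0.097, 1.564, 0, 1.353], TCP at [0.197, -0.567, 0.231] pointing down, gripper open.
Joint ranges: [-2.99, 2.99], [-0.84, 1.86], [-1.1, 1.16], [-1.84, 2.11], [-1.51, 1.56], [-3.14, 3.14]. Speed limits (rad/s): [2.22, 2.22, 2.57, 3.14, 3.14, 3.14].

### API

Orientations are given as a rotation vector (axis times angle).
In Python, from station import status, get_image, get_calibration, close_job gives the robot as it stands.
- The arm moves only by the tool arm_command, never from a script. Its arguments are lists of equal length, an entry for each row: "fingers": the closure in counts, from 0 (fully open) to 255 (shut); "slide": the shift along the tool's x, y, z in cm, a list of three; "rot": the turn, a rotation vector about the tool's x, y, z in degrees, a list of three. In form: {"fingers": [fingers, ...], "slide": [[tx, ty, tz], ...], "rot": [[wx, wy, wz], ...]}. A call has 1 to 10 rows; each row shifts and turns the commanded pose from where the row before left it, along the tool's axes as they then stand; what a row does not reach is not made up. A row lasts 1/12 s, in which the tool goes at most 41.7 mm and 7.16 degrees, less where a joint would pass 70% of its speed; a pose out of reach is approached as far as the arm can. A call is refused whole if a number of a shift passes 4.17 or a number of a turn 7.16, either way. A call with a gripper value outside its range is refused whole. The fingers move at their own pace and stop on an object; "grip_force" is the grip in N (left out, the last holds). Time passes only in rows, so rows that do not move let the fingers close. It gives the time, the measured TCP pose, the force and the opening at its end, in the units of the state.
- status.sense(): the state, without advancing time (a new reading comes with each control period).
- get_image(name): name is "side" or "top" or "wrist"; returns (picture, depth): 420x560x3 uint8, blue, green, red; 420x560 float32, m along the optical axis (not along the pixel's ray), 0 where there is no reading.
- get_calibration(name): a dict with "fx", "fy", "cx", "cy" (pixels), "R" (3x3) and "t" (3): a world point X has camera coordinates R X + t. Camera axes: x right, y down, z forward; pixel columns grow to the right and rows downward; lengths in m; the calibration is good to about 2 mm. A picture is of the moment at which its call begins: read the wrist's pose just before it. get_calibration takes no time and is no camera call; for the wrist camera it gives the pose at the moment of the call.
- close_job(): hands the job in, once; it reports no verdict.
The state is a dict: "t": time; "qpos": joint angles; "qd": joint speeds; "joint_torque": joint torques, N m; "ee_pos": TCP position; "tcp_rot": TCP orientation; "wrist_force": force on the tool from outside, world axes, zero at the start; "wrist_torque": the same for the moment, N m; "gripper_width": finger opening in m.
Only numpy, scipy, OpenCV 4.12 (cv2) and the standard library are available. Lean on these libraries where they do the work, as an engineer would, in place of code of your own. Each camera call takes 0.05 s, during which the arm holds its last target. There are 200 camera calls.

### The job

On the white readout console press the yellow key to clear it, let it come back up, then press the green key to start recording; never press the red key. Then take the blue-handled probe rod out of its stand and lower it upright through the hole in the red guide bridge, touching neither the bridge nor the mortar cube below, until the orange band on the rod is level with the bridge's top face. Finish while holding it there, still, upright and centred in the hole, with all keys up and everything else left where it stands.

Things in the scene. Friction and masses are not known exactly. Their poses are not given: they have to be found in the camera images.
- console: White readout console, fixed, a box 130 (x) by 190 (y) by 45 mm high; a grey display strip with a green screen stands on its far (+x) edge, up to 66 mm above the table. Origin under its centre. Three round keys sit in a row along its y axis, 60 mm apart, 25 mm towards the robot (-x) from its centre; which colour is where changes.
- key_yellow_top (a point): Centre of the top of the yellow key, a round spring push button 28 mm across in a black ring 44 mm across; the top is 67 mm above the table when up, 10 mm proud of the ring; z up. Clears the readout: press first.
- key_green_top (a point): Centre of the top of the green key, a round spring push button 28 mm across in a black ring 44 mm across; the top is 67 mm above the table when up, 10 mm proud of the ring; z up. Starts recording: press second.
- key_red_top (a point): Centre of the top of the red key, a round spring push button 28 mm across in a black ring 44 mm across; the top is 67 mm above the table when up, 10 mm proud of the ring; z up. Stop key: leave alone.
- key_yellow (a joint): Travel of the yellow key in m: 0 up, 0.006 fully down. It starts to move at 1.5 N, is fully down at 5 N, and springs back up. It counts as pressed past 0.0045.
- key_green (a joint): Travel of the green key in m: 0 up, 0.006 fully down. It starts to move at 1.5 N, is fully down at 5 N, and springs back up. It counts as pressed past 0.0045.
- key_red (a joint): Travel of the red key in m: 0 up, 0.006 fully down; the same spring. Must not be pressed.
- stand: Grey rod stand, fixed, a block 60 (x) by 120 (y) by 70 mm high with two round holes at y = -35 and +35 mm on its top, each 15.6 mm across and 60 mm deep. The probe stands in one, the tamping rod in the other (either way round). Origin under its centre.
- probe_grip (a point): Middle of the probe's blue handle, where to grasp. The probe is loose, stands upright in the stand and is 180 mm long overall, about 0.2 kg: a steel rod 14 mm across and 110 mm long from the tip up, then a round blue handle with thin black rings, 26 mm across and 70 mm long. z runs along the rod from tip to handle; this point is 145 mm above the tip and 155 mm above the table at the start.
- probe_tip (a point): Centre of the probe's flat lower end, 10 mm above the table while in the stand; z runs up the rod.
- probe_band (a point): Centre of the orange band (5 mm tall) on the probe's steel rod, on the rod's axis, 60 mm above the tip; at first level with the stand's top face, half hidden in its hole.
- guide: Red guide bridge, fixed: a red block 90 (x) by 120 (y) by 30 mm thick, top face 140 mm and underside 110 mm above the table, on two red side walls 14 mm thick at its y ends, on a dark base plate 100 by 130 by 10 mm. Open to -x and +x. Origin under its centre; a vertical round hole through the block lies on its origin's axis.
- guide_mouth (a point): Centre of the guide hole at the bridge's top face, 140 mm above the table; the hole is 28 mm across, 30 mm deep, right through; z up.
- specimen_center (a point): Centre of the grey mortar cube, 50 mm, loose, standing under the guide hole on the base plate; its top is 60 mm above the table (50 mm below the bridge's underside). Leave alone.
- tamper_center (a point): Half-way point of the tamping rod beside the probe: steel rod 14 mm across, 80 mm long, with a pale wooden handle 26 mm across and 40 mm long; loose; its top is 130 mm above the table. Leave alone.
- cube_a_center (a point): Centre of a spare 50 mm mortar cube on the table near the robot. Leave alone.
- cube_b_center (a point): Centre of another spare 50 mm mortar cube near the robot. Leave alone.
- oil_center (a point): Centre of an amber bottle, 60 mm across, 150 mm tall, at the far side. Leave alone.
- brush_grip (a point): Handle of a brush lying at the far side. Leave alone.
- spanner_grip (a point): Handle of a spanner lying on the right. Leave alone.
Not all that is in view belongs to the job. There is more than one size of the part that bears probe_grip; the job needs the smaller.

How it is judged:
By the outcome, as a careful person would: the job done as asked, in the order asked, and still so for the second after the job is handed in, while the arm keeps its last pose, push and grip.
It also fails if it takes over 72 s, if anything falls off the work surface, if the arm or the gripper's body presses on something with over 40 N, if the wrist force passes 120 N, or if a joint passes its speed limit or range.

## Working session

There is one attempt and no reset: what is moved stays moved. The work goes in short steps, Python scripts to look and compute and a tool call to move; the robot and the scene stay as the last step left them, time stands still between calls to the robot, and variables do not carry over. Pictures are saved under pics/ and viewed, about 8 in all and at most 12, crops included, and the job is handed in when it is done.

Besides the shell and the picture viewer there is one more tool, called after "Emit:" as name(argument=value, ...) on one line, values as JSON. arm_command: Moves the arm, as the interface text tells. Its arguments: {"type":"object","properties":{"fingers":{"type":"array","items":{"type":"number"}},"slide":{"type":"array","items":{"type":"array","items":{"type":"number"}}},"rot":{"type":"array","items":{"type":"array","items":{"type":"number"}}},"grip_force":{"type":"number"}},"required":["fingers","slide","rot"]}

```bash
ls; mkdir -p pics
python3 - <<'E'
from station import *
import cv2,numpy as np
s=status.sense(); print(s)
for n in("side","top"):
    im,d=get_image(n); cv2.imwrite(f"pics/{n}0.png",im); np.save(f"{n}0.npy",d); c=get_calibration(n); print(n,c)
    np.savez(f"{n}0.npz",im=im,d=d,**c)
E
```

```text
pics
{'t': 0.0, 'qpos': array([-1.45370907e+00,  1.04698170e-01,  9.64359753e-02,  1.56390304e+00,
        1.15830288e-05,  1.35309064e+00]), 'qd': array([-0.00087253, -0.00105053, -0.00101461,  0.00085175, -0.00128424,
        0.00172783]), 'joint_torque': array([ 2.22415460e-03, -5.56931448e+01,  5.03650582e+01,  1.68940960e-02,
       -2.42557571e-04, -8.77921821e-06]), 'ee_pos': array([ 0.19711193, -0.56633171,  0.23050467]), 'tcp_rot': array([ 2.04057608,  0.34621196, -2.04040968]), 'wrist_force': array([ 0.56865796,  0.68533573, -0.5662743 ]), 'wrist_torque': array([-0.04259166, -0.00244569, -0.01898192]), 'gripper_width': 0.08529835992244734}
side {'fx': 406.10459192991686, 'fy': 406.10459192991686, 'cx': 281.20948451583075, 'cy': 209.6905379802316, 'R': array([[-7.96428006e-01, -6.04733342e-01, -1.28543660e-04],
       [-3.76770665e-01,  4.96369591e-01, -7.82087652e-01],
       [ 4.73018284e-01, -6.22828078e-01, -6.23168427e-01]]), 't': array([0.38862247, 0.3422356 , 0.71717567])}
top {'fx': 399.68857135553907, 'fy': 399.68857135553907, 'cx': 276.0113812173663, 'cy': 206.97908184992937, 'R': array([[-2.96918233e-02, -9.99559096e-01, -1.00168986e-04],
       [-9.91529535e-01,  2.94659823e-02, -1.26494811e-01],
       [ 1.26441990e-01, -3.65654107e-03, -9.91967264e-01]]), 't': array([-0.0838901 ,  0.56741977,  1.12543033])}
```

View pics/top0.png

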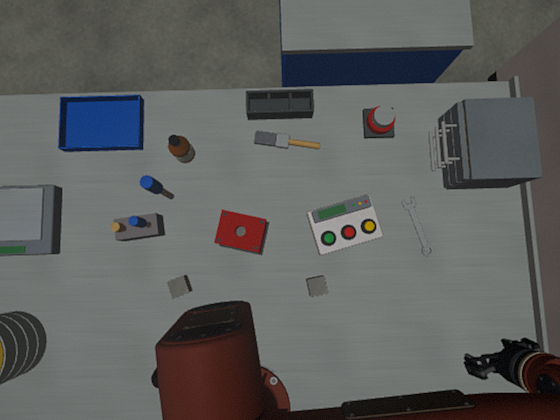

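View pics/side0.png

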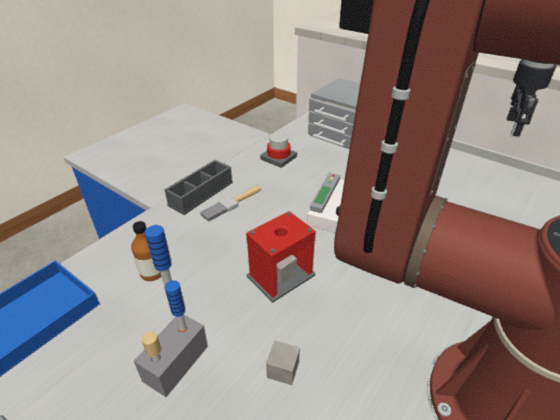

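The top view shows console keys green (329,239), red (348,232) and yellow (369,226). The guide hole is at (240,231). The stand is at (137,227), with the tamper at (117,227) and the small probe at (134,221). The larger blue probe is at (150,184), behind the stand, and the gripper is at the lower right.

```bash
cat > h.py <<'E'
import numpy as np,cv2
from scipy.spatial.transform import Rotation as Ro
def ray(c,u,v,z):
    R,t=c["R"],c["t"]; o=-R.T@t
    d=R.T@np.array([(u-c["cx"])/c["fx"],(v-c["cy"])/c["fy"],1]); return o+d*(z-o[2])/d[2]
def proj(c,X):
    p=c["R"]@np.asarray(X)+c["t"]; return np.array([c["fx"]*p[0]/p[2]+c["cx"],c["fy"]*p[1]/p[2]+c["cy"]])
def cloud(c,d):
    v,u=np.mgrid[:d.shape[0],:d.shape[1]]
    P=np.stack([(u-c["cx"])/c["fx"]*d,(v-c["cy"])/c["fy"]*d,d],-1); return (P-c["t"])@c["R"]
def blobs(m,minA=15):
    n,l,s,ce=cv2.connectedComponentsWithStats(m.astype(np.uint8)); return [(s[i,4],*ce[i].round(2)) for i in range(1,n) if s[i,4]>=minA]
E
python3 - <<'E'
from h import *
for n in("top","side"):
    c=np.load(f"{n}0.npz"); im=c["im"]; d=c["d"]; P=cloud(c,d)
    hsv=cv2.cvtColor(im,cv2.COLOR_BGR2HSV); H,S,V=hsv[...,0],hsv[...,1],hsv[...,2]
    for name,lo,hi in(("yel",18,34),("grn",45,80),("blue",100,130),("red",-1,6)):
        m=(H>lo)&(H<hi)&(S>120)&(V>60)
        for b in blobs(m):
            if b[0]<1500:
                w=int(round(b[2])),int(round(b[1])); print(n,name,b,"cloud",P[w].round(4),"z067",ray(c,b[1],b[2],.067).round(4)[:2])
    # guide top
    W=(abs(P[...,2]-.14)<.006)&(S>120)&((H<8)|(H>172))&(P[...,0]>.3)&(P[...,0]<.7)&(abs(P[...,1])<.3)
    if W.sum()>50:
        x=P[W]; print(n,"guide top",W.sum(),x.mean(0),cv2.minAreaRect((x[:,:2]*1000).astype(np.float32)))
    for z,nm in((.07,"stand"),(.045,"console"),(.05,"cubes"),(.19,"probetop"),(.13,"tamptop")):
        W=(abs(P[...,2]-z)<.006)&(P[...,0]>.25)&(P[...,0]<.75)&(abs(P[...,1])<.5)
        for b in blobs(W,25):
            x=P[int(b[2]),int(b[1])]; print(n,nm,b,x.round(3))
E
python3 - <<'E'
import cv2
im=cv2.imread('pics/top0.png'); a=cv2.resize(im[170:270,90:290],None,fx=4,fy=4,interpolation=cv2.INTER_CUBIC)
cv2.imwrite('pics/topc.png',a)
E
```

```text
top yel (np.int32(49), np.float64(307.39), np.float64(143.47)) cloud [ 0.7586 -0.1999  0.0176] z067 [ 0.7427 -0.1966]
top yel (np.int32(88), np.float64(369.08), np.float64(225.59)) cloud [ 0.4992 -0.3606  0.0654] z067 [ 0.5002 -0.3605]
top yel (np.int32(53), np.float64(114.89), np.float64(226.42)) cloud [0.5147 0.3289 0.128 ] z067 [0.5191 0.3537]
top yel (np.int32(69), np.float64(0.84), np.float64(354.62)) cloud [0.2036 0.5792 0.1783] z067 [0.181  0.6542]
top grn (np.int32(79), np.float64(328.53), np.float64(237.65)) cloud [ 0.469  -0.247   0.0616] z067 [ 0.4698 -0.245 ]
top grn (np.int32(128), np.float64(10.86), np.float64(249.37)) cloud [0.4652 0.6528 0.0508] z067 [0.4635 0.6425]
top blue (np.int32(101), np.float64(283.18), np.float64(68.42)) cloud [ 1.2565 -0.1524 -0.501 ] z067 [ 0.9732 -0.1341]
top blue (np.int32(139), np.float64(146.17), np.float64(181.64)) cloud [0.6107 0.2148 0.2299] z067 [0.6445 0.2673]
top blue (np.int32(79), np.float64(133.24), np.float64(220.48)) cloud [0.5226 0.2586 0.1918] z067 [0.5344 0.3024]
top red (np.int32(202), np.float64(376.86), np.float64(123.69
[... 4796 characters left out ...]
betop (np.int32(89), np.float64(159.49), np.float64(251.66)) [0.599 0.222 0.194]
side probetop (np.int32(160), np.float64(172.19), np.float64(285.99)) [0.522 0.26  0.189]
side tamptop (np.int32(52), np.float64(280.75), np.float64(230.81)) [ 0.502 -0.014  0.13 ]
side tamptop (np.int32(35), np.float64(140.06), np.float64(234.0)) [0.735 0.177 0.13 ]
side tamptop (np.int32(285), np.float64(281.23), np.float64(246.34)) [0.464 0.032 0.139]
side tamptop (np.int32(39), np.float64(165.13), np.float64(271.9)) [0.605 0.218 0.133]
side tamptop (np.int32(66), np.float64(178.17), np.float64(311.05)) [0.511 0.267 0.135]
side tamptop (np.int32(185), np.float64(149.5), np.float64(337.97)) [0.512 0.33  0.132]
```

View pics/topc.png

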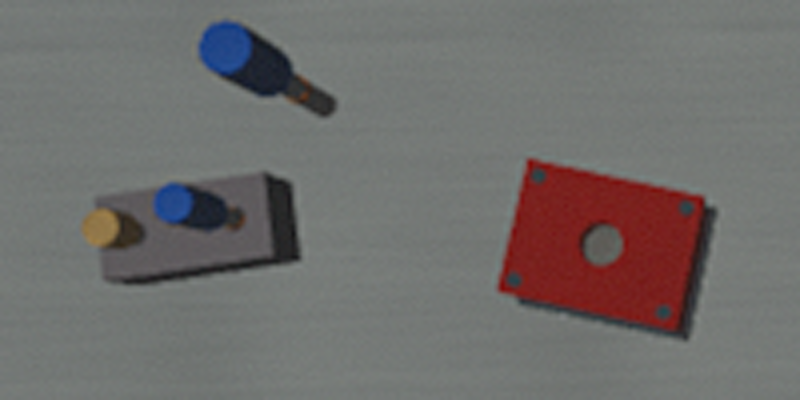

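In the crop the guide hole centre is at about (602,245), which is full-image (240.1,230.9). The small probe's handle top is at crop (175,203), and the larger probe stands clear behind the stand.

```bash
cat >> h.py <<'E'
def plan(target=None,yaw=None,s=None):
    """slide (cm, tool axes) to target; tilt-correcting rotation vector (deg, tool axes) to tool-down with tool y at world yaw"""
    from station import status
    s=s or status.sense(); R=Ro.from_rotvec(s["tcp_rot"]).as_matrix(); p=s["ee_pos"]
    print("t",round(s["t"],2),"tcp",p.round(4),"y-yaw",round(np.degrees(np.arctan2(R[1,1],R[0,1])),2),"x axis",R[:,0].round(4),"F",s["wrist_force"].round(1),"w",round(s["gripper_width"],4),"q",s["qpos"].round(2))
    if target is not None: print(" slide cm",(R.T@(np.asarray(target)-p)*100).round(2))
    if yaw is not None:
        a=np.radians(yaw); x=np.array([0,0,-1.]); y=np.array([np.cos(a),np.sin(a),0]); T=np.c_[x,y,np.cross(x,y)]
        r=Ro.from_matrix(R.T@T).as_rotvec(degrees=True); print(" rot deg",r.round(2)); 
        if target is not None: print(" slide after rot",(T.T@(np.asarray(target)-p)*100).round(2))
E
python3 - <<'E'
from h import *
plan([.5002,-.3605,.1])
plan(None,0);plan(None,-90)
c=np.load("top0.npz"); print("hole",ray(c,240.1,230.9,.14))
for uv in((133.24,220.48),(133.55,219.8)): print("probe",ray(c,*uv,.19))
c=np.load("side0.npz"); im=c["im"]; P=cloud(c,c["d"]); 
from scipy.optimize import least_squares
for n in("top","side"):
    c=np.load(f"{n}0.npz"); P=cloud(c,c["d"]); hsv=cv2.cvtColor(c["im"],cv2.COLOR_BGR2HSV)
    q=P[(hsv[...,0]>100)&(hsv[...,0]<130)&(hsv[...,1]>100)]
    q=q[(np.hypot(q[:,0]-.52,q[:,1]-.262)<.03)&(q[:,2]>.125)&(q[:,2]<.183)]
    r=least_squares(lambda v:np.hypot(q[:,0]-v[0],q[:,1]-v[1])-.013,[.52,.26],loss="soft_l1",f_scale=.002); print(n,len(q),r.x)
    q=P[(abs(P[...,2]-.19)<.003)&(np.hypot(P[...,0]-.52,P[...,1]-.262)<.03)]; print(n,"top",len(q),q.mean(0))
E
```

```text
t 0.1 tcp [ 0.1971 -0.5664  0.2306] y-yaw -70.82 x axis [-1.0e-04  1.2e-03 -1.0e+00] F [1.  0.8 0.4] w 0.0855 q [-1.45  0.1   0.1   1.56  0.    1.35]
 slide cm [ 13.08  -9.47 -35.39]
t 0.1 tcp [ 0.1971 -0.5664  0.2306] y-yaw -70.82 x axis [-1.0e-04  1.2e-03 -1.0e+00] F [1.  0.8 0.4] w 0.0855 q [-1.45  0.1   0.1   1.56  0.    1.35]
 rot deg [-7.082e+01 -5.000e-02  5.000e-02]
t 0.1 tcp [ 0.1971 -0.5664  0.2306] y-yaw -70.82 x axis [-1.0e-04  1.2e-03 -1.0e+00] F [1.  0.8 0.4] w 0.0855 q [-1.45  0.1   0.1   1.56  0.    1.35]
 rot deg [19.18 -0.    0.07]
hole [ 0.49098307 -0.00426453  0.14      ]
probe [0.52157961 0.25862509 0.19      ]
probe [0.52326952 0.2578746  0.19      ]
top 20 [0.52351482 0.25954588]
top top 67 [0.52320226 0.25788624 0.18942535]
side 297 [0.52236316 0.25950958]
side top 145 [0.52071887 0.26042612 0.18883445]
```

Emit:
arm_command(fingers=[255,255,255,255,255,255,255,255,255,255], slide=[[0.8,-0.68,-2.53],[0.8,-0.68,-2.53],[0.8,-0.68,-2.53],[0.8,-0.68,-2.53],[0.8,-0.68,-2.53],[0.8,-0.68,-2.53],[0.8,-0.68,-2.53],[0.8,-0.68,-2.53],[0.8,-0.68,-2.53],[0.8,-0.68,-2.53]], rot=[[0,0,0],[0,0,0],[0,0,0],[0,0,0],[0,0,0],[0,0,0],[0,0,0],[0,0,0],[0,0,0],[0,0,0]], grip_force=40)

```text
t: 0.93
ee_pos: [0.4146, -0.4183, 0.1506]
tcp_rot: [2.04, 0.345, -2.04]
wrist_force: [0.0, -0.5, -0.4]
gripper_width: 0.0002
```

Emit:
arm_command(fingers=[255,255,255,255,255,255], slide=[[0.8,-0.67,-2.5],[0.8,-0.67,-2.5],[0.8,-0.67,-2.5],[0.8,-0.67,-2.5],[0,0,0],[0,0,0]], rot=[[0,0,0],[0,0,0],[0,0,0],[0,0,0],[0,0,0],[0,0,0]])

```text
t: 1.43
ee_pos: [0.4998, -0.3598, 0.1182]
tcp_rot: [2.038, 0.348, -2.04]
wrist_force: [-0.4, -0.5, 0.4]
gripper_width: 0.0001
```

Run:
```python
from h import *
plan([.5002,-.3605,.0615])
from station import *
im,d=get_image("wrist"); c=get_calibration("wrist"); np.savez("w1.npz",im=im,d=d,**c); print(proj(c,[.5002,-.3605,.067]))
cv2.imwrite("pics/w1.png",im)
```

```text
t 1.43 tcp [ 0.4998 -0.3598  0.1182] y-yaw -70.69 x axis [-0.0014  0.0013 -1.    ] F [-0.4 -0.5  0.4] w 0.0001 q [-0.84  0.16 -0.04  1.37 -0.    1.97]
 slide cm [ 5.67  0.09 -0.02]
[283.98314464 223.98572936]
```

View pics/w1.png

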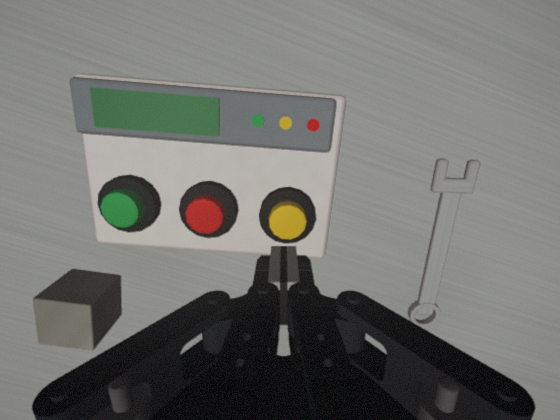

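The wrist view shows the yellow key at (288,222), about 2 mm from where I predicted it, and the fingertips at (284,250). Red is at (205,215) and green at (120,208). I'm pressing yellow now.

Emit:
arm_command(fingers=[255,255,255,255,255,255,255,255], slide=[[1.5,0.2,0],[1.5,0,0],[1.5,0,0],[0.4,0,0],[0.3,0,0],[0.3,0,0],[0.2,0,0],[0,0,0]], rot=[[0,0,0],[0,0,0],[0,0,0],[0,0,0],[0,0,0],[0,0,0],[0,0,0],[0,0,0]])

```text
t: 2.15
ee_pos: [0.5, -0.3638, 0.0631]
tcp_rot: [2.04, 0.343, -2.04]
wrist_force: [-3.4, -0.2, 3.9]
gripper_width: 0.0002
```

Emit:
arm_command(fingers=[255,255,255], slide=[[0.2,0,0],[0.1,0,0],[0,0,0]], rot=[[0,0,0],[0,0,0],[0,0,0]])

```text
t: 2.4
ee_pos: [0.5003, -0.3639, 0.061]
tcp_rot: [2.039, 0.342, -2.039]
wrist_force: [-4.6, 0.6, 10.6]
gripper_width: 0.0
```

Emit:
arm_command(fingers=[255,255,255,255,255,255], slide=[[-0.8,0,0],[-1.5,0,0],[-1.5,0,0],[-1,0,0],[0,0,0],[0,0,0]], rot=[[0,0,0],[0,0,0],[0,0,0],[0,0,0],[0,0,0],[0,0,0]])

```text
t: 2.9
ee_pos: [0.5005, -0.3633, 0.1077]
tcp_rot: [2.04, 0.344, -2.039]
wrist_force: [-0.3, -0.7, -0.6]
gripper_width: -0.0001
```

Run:
```python
from h import *
plan([.4695,-.246,.062])
```

```text
t 2.9 tcp [ 0.5005 -0.3633  0.1077] y-yaw -70.81 x axis [ 1.e-03 -8.e-04 -1.e+00] F [-0.3 -0.7 -0.6] w -0.0001 q [-0.84  0.17 -0.05  1.34  0.    1.97]
 slide cm [  4.55 -12.1   -0.93]
```

Emit:
arm_command(fingers=[255,255,255,255,255,255,255,255], slide=[[0,-2,-0.15],[0,-2,-0.15],[0,-2,-0.15],[0,-2,-0.15],[0,-2,-0.15],[0,-2,-0.15],[0,0,0],[0,0,0]], rot=[[0,0,0],[0,0,0],[0,0,0],[0,0,0],[0,0,0],[0,0,0],[0,0,0],[0,0,0]])

```text
t: 3.57
ee_pos: [0.4688, -0.2459, 0.1064]
tcp_rot: [2.039, 0.347, -2.04]
wrist_force: [-0.4, 0.1, -0.2]
gripper_width: 0.0003
```

Emit:
arm_command(fingers=[255,255,255,255,255,255,255,255], slide=[[1.3,0,0],[1.3,0,0],[1,0,0],[0.3,0,0],[0.3,0,0],[0.3,0,0],[0.2,0,0],[0,0,0]], rot=[[0,0,0],[0,0,0],[0,0,0],[0,0,0],[0,0,0],[0,0,0],[0,0,0],[0,0,0]])

```text
t: 4.23
ee_pos: [0.4691, -0.2469, 0.0611]
tcp_rot: [2.04, 0.344, -2.04]
wrist_force: [-3.0, 1.8, 4.6]
gripper_width: -0.0001
```

Emit:
arm_command(fingers=[255,255,255], slide=[[0.2,0,0],[0,0,0],[0,0,0]], rot=[[0,0,0],[0,0,0],[0,0,0]])

```text
t: 4.48
ee_pos: [0.4693, -0.2471, 0.0608]
tcp_rot: [2.039, 0.343, -2.039]
wrist_force: [-9.8, 6.2, 21.8]
gripper_width: 0.0002
```

Emit:
arm_command(fingers=[255,255,255,255,255,255,255,255], slide=[[-0.8,0,0],[-2,0,0],[-3,0,0],[-3,0,0],[-3,0,0],[-3,0,0],[-3,0,0],[0,0,0]], rot=[[0,0,0],[0,0,0],[0,0,0],[0,0,0],[0,0,0],[0,0,0],[0,0,0],[0,0,0]])

```text
t: 5.15
ee_pos: [0.4711, -0.2485, 0.243]
tcp_rot: [2.043, 0.337, -2.031]
wrist_force: [0.8, -0.6, 0.8]
gripper_width: 0.0004
```

Emit:
arm_command(fingers=[80,80,80,80,80,80,80,80,80,80], slide=[[-0.4,0,0],[-0.4,0,0],[-0.4,0,0],[-0.4,0,0],[-0.4,0,0],[-0.4,0,0],[-0.4,0,0],[-0.4,0,0],[-0.4,0,0],[-0.4,0,0]], rot=[[-7,0,0],[-7,0,0],[-7,0,0],[-7,0,0],[-7,0,0],[-7,0,0],[-7,0,0],[-7,0,0],[-7,0,0],[-7,0,0]])

```text
t: 5.98
ee_pos: [0.4694, -0.247, 0.2765]
tcp_rot: [1.215, 1.204, -1.215]
wrist_force: [-0.0, 0.9, -0.1]
gripper_width: 0.0588
```

Emit:
arm_command(fingers=[80,80,80,80,80], slide=[[0,0,0],[0,0,0],[0,0,0],[0,0,0],[0,0,0]], rot=[[-7,0,0],[-7,0,0],[-7,0,0],[0,0,0],[0,0,0]])

```text
t: 6.4
ee_pos: [0.4693, -0.2469, 0.2763]
tcp_rot: [0.949, 1.353, -0.949]
wrist_force: [-0.4, 0.9, -1.0]
gripper_width: 0.0586
```

Run:
```python
from h import *
plan([.522,.259,.28],20)
```

```text
t 6.4 tcp [ 0.4693 -0.2469  0.2763] y-yaw 19.96 x axis [ 4.e-04 -4.e-04 -1.e+00] F [-0.4  0.9 -1. ] w 0.0586 q [-0.73 -0.09 -0.02  1.64  0.    0.49]
 slide cm [ -0.38  22.22 -45.76]
 rot deg [-0.04  0.03 -0.02]
 slide after rot [ -0.37  22.26 -45.74]
```

Emit:
arm_command(fingers=[80,80,80,80,80,80,80,80,80,80], slide=[[0,1.23,-2.54],[0,1.23,-2.54],[0,1.23,-2.54],[0,1.23,-2.54],[0,1.23,-2.54],[0,1.23,-2.54],[0,1.23,-2.54],[0,1.23,-2.54],[0,1.23,-2.54],[0,1.23,-2.54]], rot=[[0,0,0],[0,0,0],[0,0,0],[0,0,0],[0,0,0],[0,0,0],[0,0,0],[0,0,0],[0,0,0],[0,0,0]])

```text
t: 7.23
ee_pos: [0.497, 0.0354, 0.2764]
tcp_rot: [0.95, 1.353, -0.949]
wrist_force: [0.9, -0.5, -0.3]
gripper_width: 0.0586
```

Emit:
arm_command(fingers=[80,80,80,80,80,80,80,80,80,80], slide=[[0,1.23,-2.54],[0,1.23,-2.54],[0,1.23,-2.54],[0,1.23,-2.54],[0,1.23,-2.54],[0,1.23,-2.54],[0,1.23,-2.54],[0,1.23,-2.54],[0,0,0],[0,0,0]], rot=[[0,0,0],[0,0,0],[0,0,0],[0,0,0],[0,0,0],[0,0,0],[0,0,0],[0,0,0],[0,0,0],[0,0,0]])

```text
t: 8.07
ee_pos: [0.519, 0.2599, 0.2758]
tcp_rot: [0.947, 1.355, -0.947]
wrist_force: [0.3, 0.2, -0.8]
gripper_width: 0.0584
```

Run:
```python
from h import *
plan([.5222,.2592,.137],20)
from station import *
im,d=get_image("wrist"); c=get_calibration("wrist"); np.savez("w2.npz",im=im,d=d,**c); print(proj(c,[.5222,.2592,.19]))
cv2.imwrite("pics/w2.png",im)
P=cloud(c,d); 
for z in(.19,.13):
    q=P[abs(P[...,2]-z)<.004]; q=q[np.hypot(q[:,0]-.52,q[:,1]-.29)<.08]
    print(z,len(q),np.median(q,0) if len(q) else 0)
hsv=cv2.cvtColor(im,cv2.COLOR_BGR2HSV); m=(hsv[...,0]>100)&(hsv[...,0]<130)&(hsv[...,1]>100)
print(blobs(m,100))
q=P[m]; q=q[(np.hypot(q[:,0]-.52,q[:,1]-.262)<.03)&(abs(q[:,2]-.19)<.004)]; print(len(q),q.mean(0) if len(q) else 0, (q.min(0)+q.max(0))/2 if len(q) else 0)
```

```text
t 8.07 tcp [0.519  0.2599 0.2758] y-yaw 20.11 x axis [-4.e-04 -2.e-04 -1.e+00] F [ 0.3  0.2 -0.8] w 0.0584 q [ 0.24  0.06  0.13  1.64 -0.    1.46]
 slide cm [13.88  0.28  0.17]
 rot deg [0.11 0.   0.03]
 slide after rot [13.88  0.27  0.17]
[286.47400064 210.77464712]
0.19 690 [0.523536   0.26088008 0.18927504]
0.13 604 [0.51559276 0.32883497 0.12934284]
[(np.int32(14367), np.float64(520.02), np.float64(145.33)), (np.int32(1032), np.float64(288.05), np.float64(201.52)), (np.int32(110), np.float64(360.55), np.float64(254.94)), (np.int32(3091), np.float64(522.26), np.float64(347.89))]
659 [0.52323364 0.26101541 0.18923888] [0.52341579 0.26050371 0.18859562]
```

View pics/w2.png

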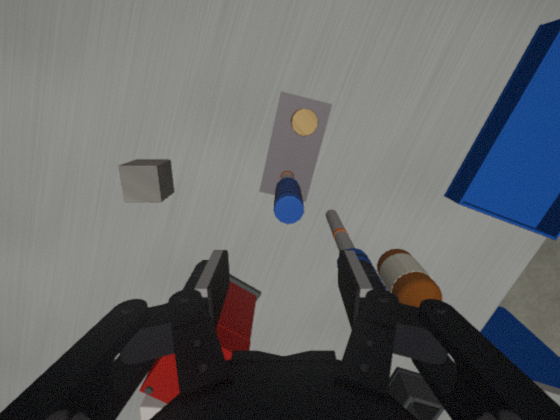

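The wrist view shows the small probe's handle top at (288,205), the tamper at (304,122) and the big probe right of centre, base at (332,212). The fingers are clear, so I'm going down to grasp.

Emit:
arm_command(fingers=[80,80,80,80,80,80,80,80,80,80], slide=[[1.5,0.36,0.12],[1.5,0,0],[1.5,0,0],[1.5,0,0],[1.5,0,0],[1.5,0,0],[1.5,0,0],[1.5,0,0],[1.2,0,0],[0.5,0,0]], rot=[[0,0,0],[0,0,0],[0,0,0],[0,0,0],[0,0,0],[0,0,0],[0,0,0],[0,0,0],[0,0,0],[0,0,0]])

```text
t: 8.95
ee_pos: [0.5224, 0.2577, 0.1374]
tcp_rot: [0.947, 1.356, -0.949]
wrist_force: [-0.4, -0.2, -0.1]
gripper_width: 0.0584
```

Emit:
arm_command(fingers=[130,150,165,175,200,255,255,255,255,255], slide=[[0,0,0],[0,0,0],[0,0,0],[0,0,0],[0,0,0],[0,0,0],[0,0,0],[0,0,0],[0,0,0],[0,0,0]], rot=[[0,0,0],[0,0,0],[0,0,0],[0,0,0],[0,0,0],[0,0,0],[0,0,0],[0,0,0],[0,0,0],[0,0,0]], grip_force=60)

```text
t: 9.78
ee_pos: [0.5237, 0.259, 0.1405]
tcp_rot: [0.947, 1.354, -0.945]
wrist_force: [0.3, -1.2, 5.5]
gripper_width: 0.0248
```

Run:
```python
from h import *
plan()
```

```text
t 9.78 tcp [0.5237 0.259  0.1405] y-yaw 20.19 x axis [ 2.e-03  3.e-04 -1.e+00] F [ 0.3 -1.2  5.5] w 0.0248 q [ 0.24  0.06 -0.12  1.4  -0.    1.45]
```

Emit:
arm_command(fingers=[255,255,255,255,255,255,255,255,255,255], slide=[[-0.4,0,0],[-0.8,0,0],[-1,0,0],[-1,0,0],[-1,0,0],[-1,0,0],[-1,0,0],[-1,0,0],[-1,0,0],[-1,0,0]], rot=[[0,0,0],[0,0,0],[0,0,0],[0,0,0],[0,0,0],[0,0,0],[0,0,0],[0,0,0],[0,0,0],[0,0,0]])

```text
t: 10.62
ee_pos: [0.523, 0.2589, 0.2323]
tcp_rot: [0.946, 1.355, -0.946]
wrist_force: [0.4, 0.0, -2.9]
gripper_width: 0.025
```

Emit:
arm_command(fingers=[255,255,255,255,255,255,255,255,255], slide=[[-1.2,0,0],[-1.2,0,0],[-1.2,0,0],[-1.2,0,0],[-1.2,0,0],[-1.2,0,0],[-1,0,0],[0,0,0],[0,0,0]], rot=[[0,0,0],[0,0,0],[0,0,0],[0,0,0],[0,0,0],[0,0,0],[0,0,0],[0,0,0],[0,0,0]])

```text
t: 11.37
ee_pos: [0.5233, 0.2589, 0.3139]
tcp_rot: [0.946, 1.355, -0.945]
wrist_force: [-0.4, -0.3, -3.0]
gripper_width: 0.0247
```

Run:
```python
from h import *
plan([.491,-.0043,.33],20)
from station import *
for n in("top","side"):
    im,d=get_image(n); c=get_calibration(n); np.savez(f"{n}1.npz",im=im,d=d,**c)
    if n=="side": cv2.imwrite("pics/side1.png",im)
```

```text
t 11.37 tcp [0.5233 0.2589 0.3139] y-yaw 20.18 x axis [ 1.1e-03  1.0e-04 -1.0e+00] F [-0.4 -0.3 -3. ] w 0.0247 q [ 0.24  0.09  0.23  1.71 -0.    1.45]
 slide cm [ -1.61 -12.11  23.59]
 rot deg [ 0.18  0.01 -0.06]
 slide after rot [ -1.61 -12.04  23.63]
```

View pics/side1.png

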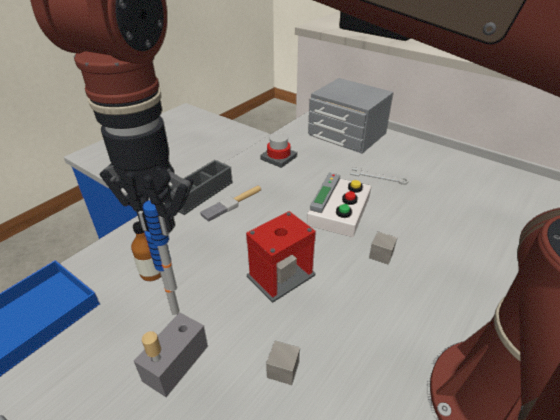

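The side view shows the probe held upright, with its tip at about (175,312). The empty stand hole is at (183,330) and the tamper is still in place. I'm carrying the probe across to the bridge.

Emit:
arm_command(fingers=[255,255,255,255,255,255,255,255,255,255], slide=[[0,-0.5,1],[0,-1,2],[0,-1,2],[0,-1,2],[0,-1,2],[0,-1,2],[0,-1,2],[0,-1,2],[0,-1,2],[0,-1,2]], rot=[[0,0,0],[0,0,0],[0,0,0],[0,0,0],[0,0,0],[0,0,0],[0,0,0],[0,0,0],[0,0,0],[0,0,0]])

```text
t: 12.3
ee_pos: [0.4986, 0.0463, 0.3126]
tcp_rot: [0.946, 1.356, -0.947]
wrist_force: [0.0, -0.2, -2.1]
gripper_width: 0.0247
```

Emit:
arm_command(fingers=[255,255,255,255,255,255,255], slide=[[0,-1,2],[0,-1,1.6],[0,-0.5,1],[0,0,0],[0,0,0],[0,0,0],[0,0,0]], rot=[[0,0,0],[0,0,0],[0,0,0],[0,0,0],[0,0,0],[0,0,0],[0,0,0]])

```text
t: 12.88
ee_pos: [0.4918, -0.0033, 0.3132]
tcp_rot: [0.945, 1.356, -0.945]
wrist_force: [0.6, 0.1, -1.9]
gripper_width: 0.0247
```

Run:
```python
from h import *
plan([.491,-.0043,.30],20)
from station import *
for n in("top","side","wrist"):
    im,d=get_image(n); c=get_calibration(n); np.savez(f"{n}2.npz",im=im,d=d,**c)
    print(n,"hole px",proj(c,[.491,-.0043,.14]))
    if n=="side": cv2.imwrite("pics/side2.png",cv2.resize(im[120:300,200:360],None,fx=4,fy=3.3,interpolation=cv2.INTER_CUBIC))
    if n=="side":
        P=cloud(c,d); hsv=cv2.cvtColor(im,cv2.COLOR_BGR2HSV)
        S=P[(np.hypot(P[...,0]-.491,P[...,1]+.004)<.03)&(P[...,2]>.165)]; 
        for z in np.arange(.17,.36,.01):
            q=S[abs(S[:,2]-z)<.005]; print(round(z,3),len(q),np.median(q,0).round(4) if len(q) else "")
```

```text
t 12.88 tcp [ 0.4918 -0.0033  0.3132] y-yaw 20.24 x axis [-1.e-04  2.e-04 -1.e+00] F [ 0.6  0.1 -1.9] w 0.0247 q [-0.27 -0.19 -0.04  1.72  0.    0.94]
 slide cm [ 1.32 -0.11  0.07]
 rot deg [ 0.24 -0.01  0.  ]
 slide after rot [ 1.32 -0.11  0.07]
top hole px [240.11339925 230.89315202]
side hole px [281.28399088 231.10929447]
0.17 0 
0.18 7 [0.4859 0.0005 0.1838]
0.19 25 [0.4866 0.0025 0.1893]
0.2 26 [0.4859 0.0028 0.1991]
0.21 31 [0.4856 0.003  0.2098]
0.22 26 [0.4866 0.0025 0.2198]
0.23 27 [0.487  0.0019 0.2296]
0.24 28 [0.4864 0.0028 0.24  ]
0.25 28 [0.4858 0.0026 0.2498]
0.26 32 [0.4861 0.0032 0.2604]
0.27 29 [0.4865 0.0025 0.2704]
0.28 31 [0.4866 0.0024 0.2803]
0.29 23 [0.4844 0.0034 0.2921]
0.3 54 [0.4824 0.0079 0.2998]
0.31 63 [0.4824 0.0078 0.3094]
0.32 113 [0.4839 0.0077 0.3206]
0.33 138 [0.482  0.0066 0.3296]
0.34 143 [0.4833 0.0063 0.3401]
0.35 130 [0.4839 0.0066 0.3497]
wrist hole px [281.91350631 184.33407578]
```

View pics/side2.png

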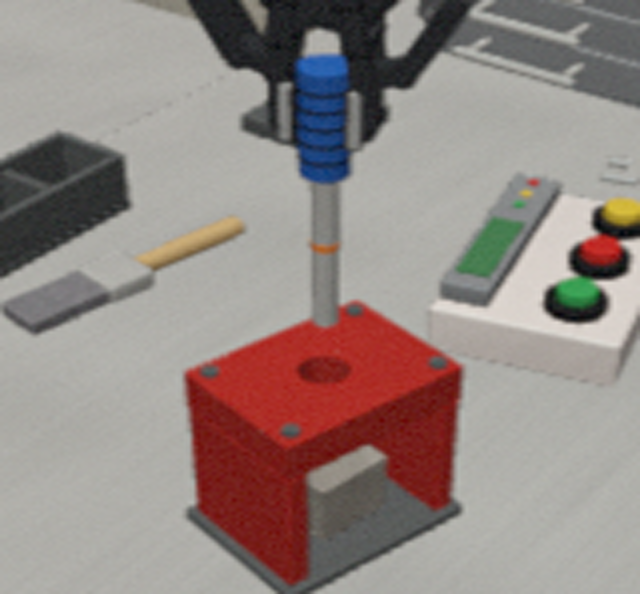

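The side crop shows the probe vertical, with the band at crop (324,247) and the tip at (325,325). The hole rim is centred at (324,370). All keys are up.

```bash
cat > m.py <<'E'
from h import *
from scipy.optimize import least_squares
def rod(c,zlo,zhi,z0):
    P=cloud(c,c["d"]); S=P[(np.hypot(P[...,0]-.491,P[...,1]+.004)<.025)&(P[...,2]>zlo)&(P[...,2]<zhi)]
    f=lambda v:np.hypot(S[:,0]-v[0]-v[2]*(S[:,2]-z0),S[:,1]-v[1]-v[3]*(S[:,2]-z0))-.007
    r=least_squares(f,[.491,-.004,0,0],loss="soft_l1",f_scale=.001); return len(S),r.x
def band(c,xy,zr):
    "orange rows near the projected axis -> z on camera-facing rod surface"
    hsv=cv2.cvtColor(c["im"],cv2.COLOR_BGR2HSV); m=(hsv[...,0]>5)&(hsv[...,0]<18)&(hsv[...,1]>120)
    a=proj(c,[*xy,zr[0]]); b=proj(c,[*xy,zr[1]]); k=np.zeros_like(m); k[int(b[1]):int(a[1]),int(a[0])-6:int(a[0])+7]=1
    m&=k; v,u=np.nonzero(m)
    w=hsv[...,1][m].astype(float); u0,v0=(u*w).sum()/w.sum(),(v*w).sum()/w.sum()
    o=-c["R"].T@c["t"]; n=(o-[*xy,.2])[:2]; n/=np.hypot(*n); g=np.array(xy)+.007*n
    z=least_squares(lambda z:proj(c,[*g,z[0]])[1]-v0,[np.mean(zr)]).x[0]; return len(u),u0,v0,z
E
python3 - <<'E'
from m import *
c=dict(np.load("side2.npz")); 
n,r=rod(c,.186,.285,.2); print("rod@.2 xy, slope",n,r.round(4))
print("band",band(c,r[:2],(.21,.27)))
# rod silhouette centre columns by depth
P=cloud(c,c["d"]); z=P[...,2]; near=np.hypot(P[...,0]-.491,P[...,1]+.004)<.025
for v in range(186,218,4):
    u=np.nonzero(near[v]&(z[v]>.18))[0]; print(v,u.min(),u.max(),u.mean())
print("proj axis",proj(c,[*r[:2],.2]))
# hole rim side
im=c["im"]; g=im[...,2].astype(float); print(g[222:242,270:294].astype(int))
E
```

```text
rod@.2 xy, slope 280 [ 4.903e-01 -2.600e-03  3.000e-04  1.100e-03]
band (13, np.float64(280.49951923076924), np.float64(194.95192307692307), np.float64(0.24212834511567333))
186 278 284 281.3333333333333
190 278 284 281.0
194 278 284 281.0
198 278 284 281.0
202 278 284 281.0
206 278 284 281.0
210 278 284 281.0
214 278 284 281.0
proj axis [281.04783391 209.56996775]
[[177 174 175 176 174 173 174 172 176 174 176 175 174 178 175 174 173 173
  174 176 173 175 174 172]
 [174 174 171 175 175 175 174 173 175 177 176 176 175 172 178 172 173 175
  176 175 176 176 173 173]
 [175 175 175 176 174 173 173 175 175 174 175 178 177 173 173 177 177 175
  176 175 177 173 172 172]
 [174 174 175 174 174 173 176 176 178 175 177 177 175 176 176 173 174 173
  175 174 175 174 174 173]
 [174 173 175 175 175 174 174 175 177 178 178 177 173 175 175 172 176 174
  174 176 174 173 174 172]
 [175 174 179 177 177 176 175 176 176 175 169 169 171 174 174 175 176 175
  174 171 175 171 172 172]
 [177 176 179 178 176 173 166 149 141 139 143 139 144 148 154 169 175 176
  174 173 172 172 174 171]
 [177 176 175 178 173 159
[... 588 characters left out ...]
73 177 176 176 165 147 133 126 126 131 132 136 135 135 153 171 174
  176 177 173 174 173 174]
 [174 173 173 174 172 175 171 168 165 159 159 158 165 165 170 172 178 175
  177 175 173 172 173 172]
 [174 169 174 175 175 176 175 177 173 173 172 171 173 173 174 177 174 173
  174 173 173 174 174 175]
 [174 173 172 173 175 172 174 172 172 173 174 176 175 176 174 171 176 175
  174 174 175 175 177 174]
 [173 172 173 172 174 174 177 176 174 175 173 175 171 174 175 174 174 175
  177 175 175 174 173 175]
 [175 174 175 171 174 173 175 171 173 173 174 176 174 174 174 176 177 175
  175 175 177 176 177 177]
 [175 174 171 175 175 174 173 175 175 174 175 175 173 174 174 177 175 175
  175 178 176 177 177 177]]
```

Run:
```python
from m import *
for n,k,box in(("side","side2",(220,245,268,296)),("top","top0",(221,241,230,250))):
    c=dict(np.load(k+".npz")); im=c["im"].astype(float)
    a,b,p,q=box; g=im[a:b,p:q,2]if n=="side" else im[a:b,p:q,2]-im[a:b,p:q,1]
    bg=np.median(g); lo=np.percentile(g,5) if n=="top" else 140
    w=np.clip((bg-g)/(bg-lo),0,1); w[w<.2]=0
    l=cv2.connectedComponents((w>0).astype(np.uint8))[1]; L=l[(b-a)//2,(q-p)//2]; w=w*(l==L)
    V,U=np.mgrid[a:b,p:q]; u,v=(U*w).sum()/w.sum(),(V*w).sum()/w.sum()
    print(n,w.sum(),u,v,ray(c,u,v,.14).round(4))
for k in("side2","side0"):
    c=dict(np.load(k+".npz"));P=cloud(c,c["d"]);hsv=cv2.cvtColor(c["im"],cv2.COLOR_BGR2HSV)
    m=(abs(P[...,2]-.14)<.006)&(hsv[...,1]>120)&(np.hypot(P[...,0]-.491,P[...,1]+.004)<.09)
    print(k,cv2.minAreaRect((P[m][:,:2]*1000).astype(np.float32)), np.median(P[m][:,2]))
c=dict(np.load("wrist2.npz")); print("wrist cam",-c["R"].T@c["t"], c["R"][2])
P=cloud(c,c["d"]); hsv=cv2.cvtColor(c["im"],cv2.COLOR_BGR2HSV)
m=(abs(P[...,2]-.14)<.006)&(hsv[...,1]>120)&((hsv[...,0]<8)|(hsv[...,0]>170)); print("wrist top",m.sum(),cv2.minAreaRect((P[m][:,:2]*1000).astype(np.float32)))
print("rod wrist",rod(c,.186,.285,.2))
cv2.imwrite("pics/w3.png",c["im"])
```

```text
side 95.76470588235294 280.3955773955774 231.732800982801 [ 0.4913 -0.0016  0.14  ]
top 84.25274725274727 239.94600234772395 230.69114386331026 [ 0.4915 -0.0039  0.14  ]
side2 ((491.1423034667969, -2.8709335327148438), (120.14651489257812, 92.28466033935547), 75.56734466552734) 0.13912957824692115
side0 ((491.5475158691406, -2.4613113403320312), (119.85272216796875, 91.33362579345703), 76.13699340820312) 0.13911237634788665
wrist cam [0.46405385 0.07211586 0.45500438] [ 0.10849641 -0.2918462  -0.9502917 ]
wrist top 6741 ((567.7319946289062, 78.55402374267578), (365.79669189453125, 125.27740478515625), 44.497352600097656)
rod wrist (602, array([ 0.49190473, -0.00162702, -0.00217871,  0.0006796 ]))
```

View pics/w3.png

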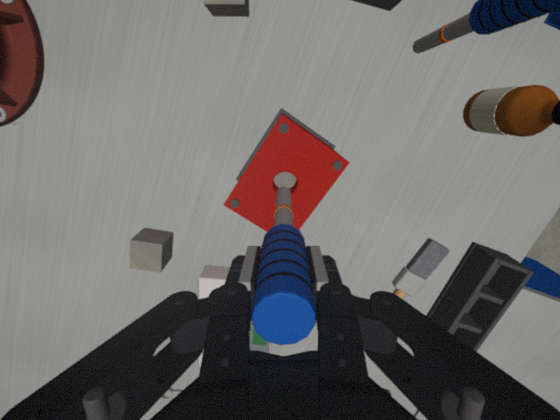

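The wrist view shows the rod over the guide hole at (285,182), lined up with the hole. The top and side measurements agree to about 1 mm, so I need only +0.8 mm in x. I'm lowering now.

Emit:
arm_command(fingers=[255,255,255,255,255,255,255,255,255,255], slide=[[0,0.08,0.03],[1,0,0],[1,0,0],[1,0,0],[1,0,0],[1,0,0],[1,0,0],[0.5,0,0],[0,0,0],[0,0,0]], rot=[[0,0,0],[0,0,0],[0,0,0],[0,0,0],[0,0,0],[0,0,0],[0,0,0],[0,0,0],[0,0,0],[0,0,0]])

```text
t: 13.87
ee_pos: [0.4925, -0.0041, 0.2482]
tcp_rot: [0.946, 1.356, -0.946]
wrist_force: [0.3, -0.9, -3.1]
gripper_width: 0.0247
```

```bash
cat > chk.py <<'E'
from m import *; import sys
from station import *
k=sys.argv[1]; plan([.4926,-.0033,.2105],20)
for n in("side","wrist"):
    im,d=get_image(n); c=dict(get_calibration(n),im=im,d=d); np.savez(n+k+".npz",**c)
    if n=="side":
        N,r=rod(c,.146,.215,.14); print("rod",N,r.round(4))
        try: print("band",band(c,r[:2],(.13,.2)))
        except Exception as e: print(e)
        cv2.imwrite(f"pics/s{k}.png",cv2.resize(im[150:300,220:350],None,fx=5,fy=4,interpolation=cv2.INTER_CUBIC))
E
python3 chk.py 3
```

```text
t 13.87 tcp [ 0.4925 -0.0041  0.2482] y-yaw 20.18 x axis [-2.e-04  0.e+00 -1.e+00] F [ 0.3 -0.9 -3.1] w 0.0247 q [-0.27 -0.22 -0.18  1.61 -0.    0.94]
 slide cm [ 3.77  0.03 -0.07]
 rot deg [ 0.18 -0.    0.01]
 slide after rot [ 3.77  0.03 -0.07]
rod 180 [ 4.908e-01 -3.500e-03  9.000e-04 -1.000e-04]
band (13, np.float64(281.2405594405594), np.float64(219.9151515151515), np.float64(0.17766336613853556))
```

View pics/s3.png

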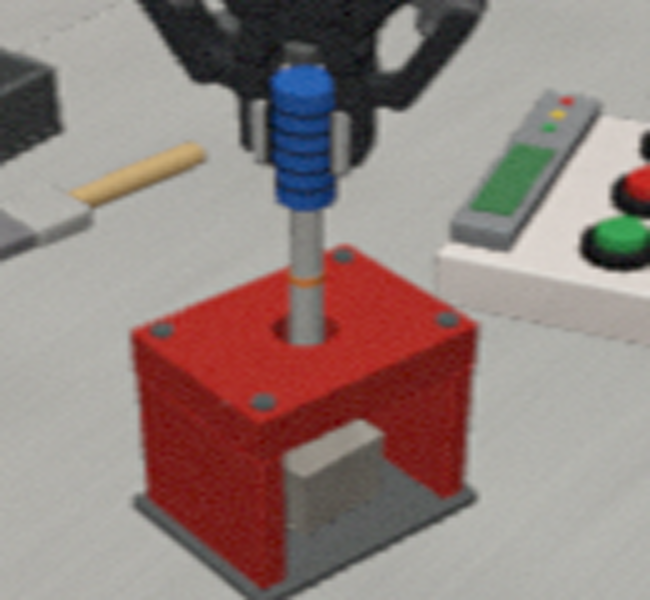

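The side crop shows the rod inside the hole without contact. The band is at crop (306,281), still about 38 mm above the top face. I'm making a small centring shift and doing the final lowering.

Emit:
arm_command(fingers=[255,255,255,255,255,255,255,255,255,255], slide=[[0,0.08,-0.08],[0.7,0,0],[0.7,0,0],[0.7,0,0],[0.7,0,0],[0.6,0,0],[0.4,0,0],[0,0,0],[0,0,0],[0,0,0]], rot=[[0,0,0],[0,0,0],[0,0,0],[0,0,0],[0,0,0],[0,0,0],[0,0,0],[0,0,0],[0,0,0],[0,0,0]])

```text
t: 14.8
ee_pos: [0.4932, -0.0031, 0.2106]
tcp_rot: [0.946, 1.355, -0.946]
wrist_force: [-0.1, -1.1, -1.9]
gripper_width: 0.0245
```

```bash
python3 chk.py 4
```

```text
t 14.8 tcp [ 0.4932 -0.0031  0.2106] y-yaw 20.18 x axis [ 4.e-04 -2.e-04 -1.e+00] F [-0.1 -1.1 -1.9] w 0.0245 q [-0.27 -0.23 -0.26  1.54 -0.    0.95]
 slide cm [ 0.01 -0.07 -0.  ]
 rot deg [ 0.18  0.02 -0.02]
 slide after rot [ 0.01 -0.07 -0.  ]
rod 205 [ 0.493  -0.005  -0.0803  0.1231]
band (12, np.float64(281.3924374041901), np.float64(232.31170158405723), np.float64(0.14121487581004105))
```

View pics/s4.png

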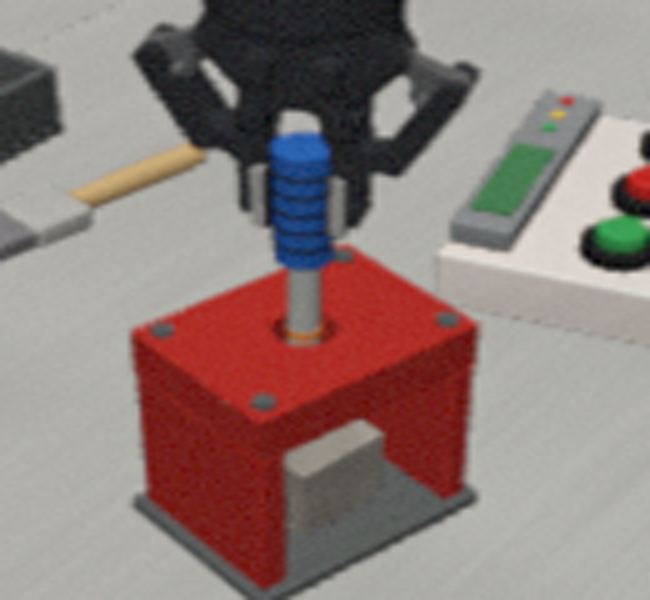

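Run:
```python
from m import *
c=dict(np.load("side4.npz")); N,r=rod(c,.146,.183,.14); print(N,r.round(4)); print(band(c,r[:2],(.132,.16)))
P=cloud(c,c["d"]); S=P[(np.hypot(P[...,0]-.491,P[...,1]+.004)<.025)&(P[...,2]>.146)&(P[...,2]<.183)]
q=least_squares(lambda v:np.hypot(S[:,0]-v[0],S[:,1]-v[1])-.007,[.491,-.003],loss="soft_l1",f_scale=.001).x; print(q)
hsv=cv2.cvtColor(c["im"],cv2.COLOR_BGR2HSV); print(hsv[228:238,274:289,0]); print(c["im"][228:238,274:289,1])
u=proj(c,[*q,.14]); print(u)
S=P[(abs(P[...,2]-.2)<.008)&(np.hypot(P[...,0]-.491,P[...,1]+.003)<.02)]; print("handle",least_squares(lambda v:np.hypot(S[:,0]-v[0],S[:,1]-v[1])-.013,[.491,-.003],loss="soft_l1",f_scale=.001).x,len(S))
```

```text
84 [ 0.4916 -0.0022  0.0058 -0.021 ]
(12, np.float64(281.3924374041901), np.float64(232.31170158405723), np.float64(0.1440109442070596))
[ 0.4917546  -0.00269342]
[[  1   2   1   1  30  45  35  25  40  11   1   0   2   1   2]
 [  2   1   2   3  38  24  20  30  26   5   3   2   1   1   1]
 [  2   1   2   2  23  30  20  42  38   3   6   1   1   1   1]
 [  2   3   5   7  13  40  38  30  15   7   7   1   1   2   2]
 [  1 179   5   9  14  21  11  20  10  11   7   1   2   2   2]
 [  2   1   4  10  12  12  12  12  12  11   6   4   1   1   1]
 [  1   1   1   8  12  13  12  13  12  11   4   2   2   1   2]
 [  2   1   1   3  12  11  12  12  11   7   2   1   2   2   1]
 [  1   1   1   2   2   3   3   5   2   2   1   1   1   1   2]
 [  2   2   1   0   2   2   2   1   1   1   2   2   2   2   2]]
[[ 47  50  45  85 125 136 133 129 121  99  52  36  47  51  47]
 [ 46  43  40  86 128 133 131 128 121  96  56  37  42  41  42]
 [ 38  12  38  81 126 130 131 131 119  94  59  32  31  42  44]
 [ 38  24  45  92 125 135 129 129 116 101  64  23  32  37  44]
 [ 30  25  40  78 126 133 132 126 120 107  60  31  31  43  40]
 [ 42  26  30  62 102 115 122 115 108  84  46  40  25  41  47]
 [ 44  37  34  73 104 103 101  96  92  77  42  29  39  43  51]
 [ 47  37  47  80 119 117 113 111 106  90  47  40  45  52  46]
 [ 45  45  45  61  81  86  84  81  74  58  45  46  48  46  46]
 [ 43  45  43  41  51  52  49  51  56  48  40  46  44  49  49]]
[280.54509773 231.36638086]
handle [ 0.49175721 -0.00221353] 75
```

Run:
```python
from m import *
q=np.array([.4917,-.0025])
for k,rows in(("side2",(190,200)),("side3",(214,226)),("side4",(229,239))):
    c=dict(np.load(k+".npz")); p=c["im"][rows[0]:rows[1],278:283].astype(float).mean(1); f=p[:,2]-p[:,0]
    print(k,rows[0],f.round(0),"G",p[:,1].round(0))
    v=np.arange(*rows); w=np.clip(f-15,0,None)
    if k!="side4": print(" centre",(w*v).sum()/w.sum())
c=dict(np.load("side4.npz")); o=-c["R"].T@c["t"]; n=(o[:2]-q)/np.linalg.norm(o[:2]-q)
print("rim ctr row meas 231.73; axis",proj(c,[*q,.14])[1],"front rows z:",{z:round(proj(c,[*(q+.007*n),z])[1],2) for z in(.1345,.1375,.14,.1425,.1777,.2427)},"rim front",proj(c,[*(q+.014*n),.14])[1])
```

```text
side2 190 [  5.   5.   3.  13.  78. 117.  74.  16.   4.   5.] G [128. 128. 129. 125. 113.  95. 106. 124. 128. 128.]
 centre 194.99196428571426
side3 214 [  5.   5.   8.  10.  14.  63. 110.  80.  20.   9.   8.  10.] G [130. 130. 126. 127. 127. 118.  97. 105. 121. 125. 126. 125.]
 centre 220.13063909774434
side4 229 [  5.   4.   4.  19.  84. 109.  53.  92. 129. 136.] G [128. 127. 127. 127. 112.  99. 113.  81.  52.  45.]
rim ctr row meas 231.73; axis 231.4248408648059 front rows z: {0.1345: np.float64(235.56), 0.1375: np.float64(234.51), 0.14: np.float64(233.63), 0.1425: np.float64(232.74), 0.1777: np.float64(219.96), 0.2427: np.float64(194.5)} rim front 235.85674943525638
```

The band centre is at row 233.8, against 233.6–233.9 expected for level, so it is within about 0.5 mm. The rod is centred to about 1 mm. I'll run one last state check and hand in.

Run:
```python
from h import *
from station import *
plan(); print(abs(status.sense()["qd"]).max())
im,d=get_image("side"); c=dict(np.load("side1.npz")); s2=np.load("side0.npz")["im"]
a=cv2.absdiff(im,c["im"]).max(2); print("console diff",(a[165:240,300:375]>60).sum(),"tamper/stand",(a[315:390,130:170]>60).sum(),"cube a",(a[335:385,260:305]>60).sum())
print(close_job())
```

```text
t 14.9 tcp [ 0.4934 -0.0031  0.2107] y-yaw 20.18 x axis [ 7.e-04 -3.e-04 -1.e+00] F [-0.2  1.1 -1.3] w 0.0248 q [-0.27 -0.23 -0.26  1.54 -0.    0.95]
0.001550299920980334
console diff 246 tamper/stand 0 cube a 0
the job is handed in; nothing more can be done
None
```

I pressed the yellow key fully down (10.6 N), let it come back up, then did the same with the green key (21.8 N). The red key was never touched. I then took the small blue probe out of the stand and lowered it through the bridge hole. The job was handed in at about 15 s, with the arm still holding the probe.

Last checks before handing in:
- **Band height:** level with the bridge's top face to within about 0.5 mm, by both the side camera and the arm's own position.
- **Centring:** the rod is within about 1 mm of the hole centre in the side camera. The top and side cameras disagreed by up to about 2 mm on where the hole is, so I used a compromise between them.
- **Upright:** rod tilt was about 0.05–0.06° on the last two clean fits. After the final lowering too little rod showed for a reliable figure (it gave about 1.2°), though the tool itself was vertical within 0.05°.
- **Contact:** there was no sign of touching the bridge or cube; the wrist force was only 1–3 N, about the probe's own weight.
- **Left alone:** the tamper, the stand and one spare cube had not changed in the side picture. Apart from the cube under the bridge, seen upright in the side view, I did not check the other objects.
- **One check disagreed:** the console area of the side picture differed by 246 pixels from an earlier one. I took this to be the gripper and probe now overlapping that view, but I did not confirm it. All three keys looked up in the picture taken after both presses. The closer pictures during lowering showed only green and red, also up.

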